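Find the concealed catch and open the battery bay

ROBOT

A 6-joint arm with a two-finger parallel gripper is mounted at the origin on a cart in front of the work surface, level with it; the furniture and walls round the work are solid. World frame = base frame: x ahead of the robot, y to its left, z up, the work surface at z = 0. Lengths are in mm, angles in rad, forces in N, time in s.
With the tool pointing down it reaches from about 300 to 775 mm from the base axis. Payload 14.6 kg.
Tool frame: the origin (TCP) lies between the finger pads; the fingertips stand 25 mm ahead of it and the grasp point (between the pads) lies 6 mm ahead of it; z points along the fingers, x is the direction in which the jaws open and shut, and the axes are right-handed (so a half turn about z gives the same grasp; the last joint's range is limited). The gripper opens to 94 mm and grips with 3 to 60 N. Pads are 16 mm wide; open, the fingers measure 119 mm over their backs; the gripper's body (75 mm by 177 mm) begins 78 mm behind the grasp point.
Start: joints at [-1.282, 0.3, 1.521, -0, 1.321, -0.067], TCP at [191.58, -515.545, 230.446] pointing down, gripper open.
Joint ranges: [-3.03, 3.03], [-0.79, 2.21], [0.23, 2.52], [-1.04, 4.18], [0, 3.07], [-2.55, 2.55]. Speed limits (rad/s): [2.22, 2.22, 2.57, 3.14, 3.14, 3.14].

INTERFACE

Orientations are given as [roll, pitch, yaw] about the fixed x, y, z axes, in that order (R = Rz(yaw) Ry(pitch) Rx(roll)).
In Python, from cell import manip gives the robot as it stands.
- The arm moves only by the tool apply_moves, never from a script. Its argument "series" is a list of rows, each a list of 3 entries, a list of its own where there are three numbers: the shift along the world's x, y, z in cm, then the turn, a rotation vector about the world's x, y, z in rad, then the opening in per cent of the stroke, from 0 (shut) to 100 (fully open). A call has exactly 10 rows; each row is the pose to reach, as a shift and turn from the pose commanded when the call began; what a row does not reach only later rows make up. A row lasts 1/8 s, in which the tool goes at most 62.5 mm and 10.7 degrees, less where a joint would pass 70% of its speed; a pose out of reach is approached as far as the arm can. A call with a gripper value outside its range is refused whole. The fingers move at their own pace and stop on an object; "grip_force" is the grip in N (left out, the last holds). Time passes only in rows, so rows that repeat a pose let the fingers close, or fill a call up. It gives the time, the measured TCP pose, the force and the opening at its end, in the units of the state.
- manip.read_state(): the state, without advancing time (a new reading comes with each control period).
- manip.camera(name): name is "side" or "top" or "wrist"; returns (picture, depth): 400x640x3 uint8, red, green, blue; 400x640 float32, mm along the optical axis (not along the pixel's ray), 0 where there is no reading.
- manip.camera_info(name): a dict with "intrinsics" (3x3 intrinsics, pixels), "dist" ([k1, k2, p1, p2, k3] as OpenCV has them; the pictures are not rectified), "extrinsics" (4x4, takes a point from world to camera coordinates); the wrist camera has in their place "hand_eye" (4x4, takes a point from camera to tool coordinates, whose origin is the TCP and whose axes are the tool frame's). Camera axes: x right, y down, z forward; pixel columns grow to the right and rows downward; lengths in mm; the calibration is good to about 2 mm. A picture is of the moment at which its call begins: read the wrist's pose just before it. camera_info takes no time and is no camera call.
- manip.sign_off(): hands the job in, once; it reports no verdict.
The state is a dict: "clock": time; "joints": joint angles; "qd": joint speeds; "effort": joint torques, N m; "eef_pos": TCP position; "eef_rot": TCP orientation; "wrist_force": force on the tool from outside, world axes, zero at the start; "moment": the same for the moment, N m; "finger_gap": finger opening in mm.
Only numpy, scipy, OpenCV 4.12 (cv2) and the standard library are available. Lean on these libraries where they do the work, as an engineer would, in place of code of your own. Each camera call takes 0.05 s, during which the arm holds its last target.

TASK

The battery cover of the grey bench power unit is locked by a concealed catch: one of the four identical round pads sunk in the unit's white panel is the catch and gives under a fingertip, the other three are solid. Feel over the pads with the fingertips to find it and press it home so that the cover springs ajar, then push the cover by its ridge until it is fully open and withdraw. Press and push gently, grasp and lift nothing, and leave the jars and the screwdriver around the unit where they are.

Things in the scene. Friction and masses are not known exactly. Their poses are not given: they have to be found in the camera images.
- unit: Low grey bench power unit, fixed, 240 mm deep (x), 280 mm wide (y), 55 mm high; origin at the centre of its underside on the worktop, z up. At yaw 0 its front (-x, vents and two black terminals) faces the robot. The front 90 mm of its top is a flat white panel with the pads; behind it lies the grey sliding cover, level with the panel, which slides in the unit's +x over the rear deck.
- pad_row (a point): Middle of the row of four identical round white pads, on the panel's top plane (z = 55 mm), axes as the unit's. Pad centres: y = -96, -32, +32, +96 mm from here along the unit's y (unit frame x = -78 mm). Each pad lies in its own 56 mm wide round hole, its top 2 mm below the panel. One pad, which cannot be told by eye and changes each time, is the catch; three are solid.
- catch (a joint): Travel of the catch pad: 0 up, 0.006 m fully pressed; a spring resists with about 2 N at first, 4.6 N fully down, and lifts it again when let go. Pressed more than about 0.0035 m it frees the cover, and a hidden spring pushes the cover about 14 mm open.
- cover (a joint): Travel of the sliding battery cover along the unit's +x: 0 closed and locked (it will not move until the catch is pressed), about 0.014 ajar, 0.065 m fully open at a hard stop. Once ajar it slides freely with about 1.5 N of friction and stays where it is left.
- cover_ridge (a point): Foot of the upright front face of the cover's push ridge, mid-width, level with the cover's top (z = 55 mm); moves with the cover. Ridge 110 mm wide (unit's y), 14 mm high, sloping down behind. Push its front face to the unit's +x. Cover closed: at x = -15 mm, y = 0 in the unit's frame. In front of it the opening cover uncovers a bay 35 mm deep with battery cells.
- white_jar: White lidded jar, 68 mm diameter, 85 mm high, loose, standing left (+y) of the unit; a bystander. Origin at the centre of its underside.
- clear_jar: Clear jar with a black lid, 68 mm diameter, 100 mm high, loose, standing right (-y) of the unit; a bystander. Origin at the centre of its underside.
- screwdriver: Yellow-handled screwdriver, 188 mm long, 21 mm high, loose, lying in front of the unit, roughly along its front; a bystander. Origin under its middle.

How it is judged:
By the outcome, as a careful person would: the job done as asked, in the order asked, and still so for the second after the job is handed in, with the robot touching nothing.
It also fails if it takes over 51 s, if anything falls off the work surface, if the arm or the gripper's body presses on something with over 40 N, if the wrist force passes 120 N, or if a joint passes its speed limit or range.

## Working session

There is one attempt and no reset: what is moved stays moved. The work goes in short steps, Python scripts to look and compute and a tool call to move; the robot and the scene stay as the last step left them, time stands still between calls to the robot, and variables do not carry over. Pictures are saved under pics/ and viewed, and the job is handed in when it is done.

Besides the shell and the picture viewer there is one more tool, called after "Call:" in YAML: its name, and indented under it one key for each argument. apply_moves: Moves the arm, as the interface text tells. Its arguments: {"type":"object","properties":{"series":{"type":"array","items":{"type":"array"}},"grip_force":{"type":"number"}},"required":["series"]}

```bash
mkdir -p pics; ls; cat > h.py <<'E'
import numpy as np, cv2
from cell import manip
E
python3 - <<'E'
from h import *
print(manip.read_state())
for n in ['top','side']:
    p,d=manip.camera(n); cv2.imwrite(f'pics/{n}0.png',p[:,:,::-1]); np.savez(f'{n}0.npz',p=p,d=d)
    print(n,{k:np.round(v,3).tolist() for k,v in manip.camera_info(n).items() if k!='x'})
print(manip.camera_info('wrist'))
E
```

```text
pics
{'clock': 0.0, 'joints': array([-1.28164339e+00,  3.00455428e-01,  1.52158504e+00,  8.83228606e-06,
        1.32072457e+00, -6.65937694e-02]), 'qd': array([ 0.00085075, -0.00145264, -0.00011572,  0.00012435,  0.00116165,
       -0.00207403]), 'effort': array([ 1.71175066e-04, -5.31809986e+01, -3.52742887e+01,  7.08244415e-02,
        2.43518804e-02, -6.75940259e-05]), 'eef_pos': array([ 191.49305502, -515.32945898,  229.89324322]), 'eef_rot': array([-3.14150610e+00,  1.16922031e-03, -1.21505176e+00]), 'wrist_force': array([ 0.17987552,  0.63049259, -0.61961329]), 'moment': array([ 0.00646158,  0.06110744, -0.02593077]), 'finger_gap': 94.01943125574934}
top {'intrinsics': [[366.004, 0.0, 323.669], [0.0, 366.004, 198.326], [0.0, 0.0, 1.0]], 'dist': [-0.041, 0.0, 0.0, 0.0, 0.0], 'extrinsics': [[0.081, -0.997, -0.0, -10.233], [-0.972, -0.079, -0.219, 535.317], [0.218, 0.018, -0.976, 810.715], [0.0, 0.0, 0.0, 1.0]]}
side {'intrinsics': [[445.216, 0.0, 322.825], [0.0, 445.216, 196.966], [0.0, 0.0, 1.0]], 'dist': [-0.027, 0.0, 0.0, 0.0, 0.0], 'extrinsics': [[-1.0, 0.025, 0.017, 525.88], [0.002, 0.608, -0.794, 42.967], [-0.03, -0.793, -0.608, 1078.042], [0.0, 0.0, 0.0, 1.0]]}
{'intrinsics': array([[282.91926985,   0.        , 320.64012279],
       [  0.        , 282.91926985, 200.90405305],
       [  0.        ,   0.        ,   1.        ]]), 'dist': array([0.00137062, 0.        , 0.        , 0.        , 0.        ]), 'hand_eye': array([[ 9.99999941e-01, -2.04938851e-04,  2.74024021e-04,
         3.43080363e-02],
       [ 1.24078386e-04,  9.63481782e-01,  2.67773862e-01,
        -7.65792235e+01],
       [-3.18894420e-04, -2.67773812e-01,  9.63481751e-01,
        -1.53848323e+02],
       [ 0.00000000e+00,  0.00000000e+00,  0.00000000e+00,
         1.00000000e+00]])}
```

View pics/top0.png

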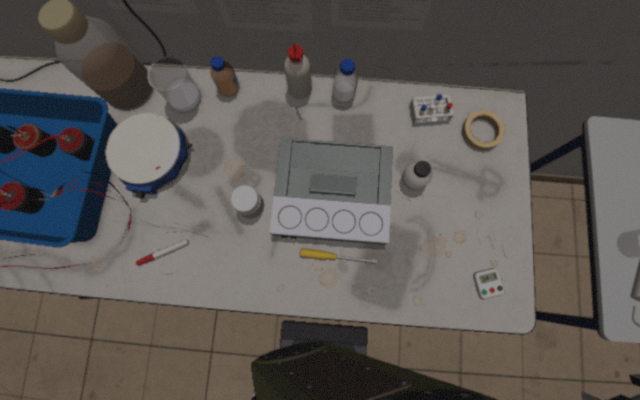

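View pics/side0.png

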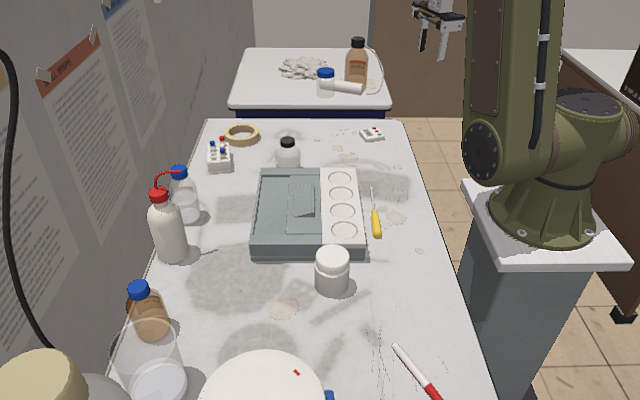

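The top view shows the unit's pads near (290,217), (317,219), (344,221) and (371,223), with the ridge at (333,184). The white jar is at (245,201), the clear jar at (417,175) and the screwdriver at (335,256). Next I'll measure them.

```bash
cat >> h.py <<'E'
def ray_plane(name,uv,z):
    ci=manip.camera_info(name); K=np.array(ci['intrinsics']);T=np.array(ci['extrinsics'])
    n=cv2.undistortPoints(np.array(uv,float).reshape(-1,1,2),K,np.array(ci['dist'])).reshape(-1,2)
    R=T[:3,:3];c=-R.T@T[:3,3]
    d=np.c_[n,np.ones(len(n))]@R
    s=(z-c[2])/d[:,2]
    return c+d*s[:,None]
def proj(name,P):
    ci=manip.camera_info(name);T=np.array(ci['extrinsics'])
    return cv2.projectPoints(np.array(P,float).reshape(-1,1,3),cv2.Rodrigues(T[:3,:3])[0],T[:3,3],np.array(ci['intrinsics']),np.array(ci['dist']))[0].reshape(-1,2)
E
python3 - <<'E'
from h import *
for n,box in [('top',(265,195,400,250)),('side',(315,160,370,250))]:
    p=np.load(n+'0.npz')['p']; x0,y0,x1,y1=box
    g=cv2.cvtColor(p,cv2.COLOR_RGB2GRAY)[y0:y1,x0:x1]
    g4=cv2.resize(g,None,fx=4,fy=4,interpolation=cv2.INTER_CUBIC)
    cv2.imwrite(f'pics/{n}crop.png',cv2.resize(p[y0:y1,x0:x1,::-1],None,fx=4,fy=4,interpolation=cv2.INTER_CUBIC))
    th=cv2.adaptiveThreshold(g4,255,cv2.ADAPTIVE_THRESH_MEAN_C,cv2.THRESH_BINARY_INV,41,8)
    cs,_=cv2.findContours(th,cv2.RETR_LIST,cv2.CHAIN_APPROX_NONE)
    for c in cs:
        if len(c)<60: continue
        e=cv2.fitEllipse(c); (cx,cy),ax,_=e
        if not(60<max(ax)<130 and min(ax)>50): continue
        uv=((cx+.5)/4-.5+x0,(cy+.5)/4-.5+y0)
        print(n,np.round(uv,2),np.round(ax,1),np.round(ray_plane(n,[uv],54)[0],1))
E
```

```text
top [370.45 223.38] [82.6 85.4] [484.1 -81.7  54. ]
top [370.61 223.26] [ 98.1 100.3] [484.5 -82.   54. ]
top [343.39 221.13] [82.7 84.8] [484.4 -17.7  54. ]
top [316.42 218.98] [82.8 84.4] [484.4  46.2  54. ]
top [343.48 221.08] [98.  99.1] [484.5 -17.9  54. ]
top [289.55 216.81] [82.4 84.6] [484.4 110.   54. ]
top [316.47 218.86] [98.1 98.7] [484.7  46.1  54. ]
top [289.38 216.67] [97.9 99.5] [484.7 110.5  54. ]
side [343.97 229.83] [ 69.8 103.9] [485.1 112.8  54. ]
side [342.26 210.66] [62.2 98.5] [484.9  48.8  54. ]
side [340.63 193.4 ] [56.4 94.1] [484.9 -15.1  54. ]
side [339.21 177.79] [52.7 89.4] [484.8 -78.8  54. ]
```

```bash
python3 - <<'E'
from h import *
p=np.load('top0.npz')['p'];d=np.load('top0.npz')['d']
cv2.imwrite('pics/topz.png',cv2.resize(p[130:275,220:450,::-1],None,fx=3.4,fy=3.4,interpolation=cv2.INTER_CUBIC))
p=np.load('side0.npz')['p']
cv2.imwrite('pics/sidez.png',cv2.resize(p[125:305,235:395,::-1],None,fx=3.3,fy=3.3,interpolation=cv2.INTER_CUBIC))
E
```

```text
(no output)
```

View pics/topz.png

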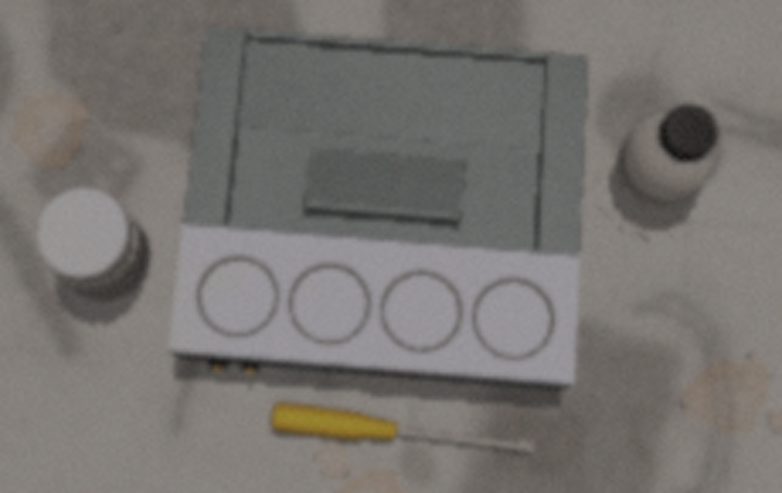

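View pics/sidez.png

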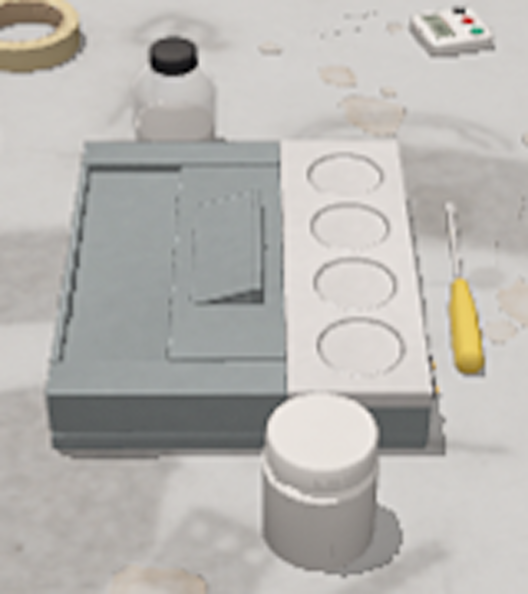

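Call:
apply_moves:
  series:
    - [[3, 4.5, 0], [0, 0, 0.15], 0]
    - [[6.2, 9.2, -0.5], [0, 0, 0.3], 0]
    - [[9.4, 14, -1.5], [0, 0, 0.45], 0]
    - [[12.8, 19, -2.5], [0, 0, 0.6], 0]
    - [[16.2, 24, -4], [0, 0, 0.75], 0]
    - [[19.6, 29, -6], [0, 0, 0.9], 0]
    - [[23, 34, -8], [0, 0, 1.05], 0]
    - [[26.2, 39, -10], [0, 0, 1.215], 0]
    - [[29.3, 43.5, -12], [0, 0, 1.215], 0]
    - [[29.3, 43.5, -12], [0, 0, 1.215], 0]
  grip_force: 20

```text
clock: 1.35
eef_pos: [484.9, -77.7, 108.7]
eef_rot: [-3.141, 0.003, 0.004]
wrist_force: [-0.5, -0.2, 0.2]
finger_gap: 0.7
```

```bash
python3 - <<'E'
from h import *
s=manip.read_state(); print(s)
p,d=manip.camera('wrist'); cv2.imwrite('pics/w1.png',p[:,:,::-1])
p,d=manip.camera('side'); cv2.imwrite('pics/s1.png',p[:,:,::-1])
E
```

```text
{'clock': 1.35, 'joints': array([-2.33603146e-01,  3.14897261e-01,  1.80980439e+00,  2.34615373e-04,
        1.01986214e+00, -2.38057928e-01]), 'qd': array([-0.08304906, -0.04930733,  0.0123255 , -0.01148599,  0.02289438,
       -0.05587964]), 'effort': array([  3.54704171, -46.86128497, -30.53680658,   0.28378428,
        -0.35842074,   0.95695697]), 'eef_pos': array([484.90936252, -77.71052431, 108.73226536]), 'eef_rot': array([-3.14069810e+00,  2.84030638e-03,  4.33293804e-03]), 'wrist_force': array([-0.51037397, -0.20260082,  0.22983101]), 'moment': array([-0.02347593, -0.07101179, -0.00195249]), 'finger_gap': 0.7214657923124809}
```

View pics/w1.png

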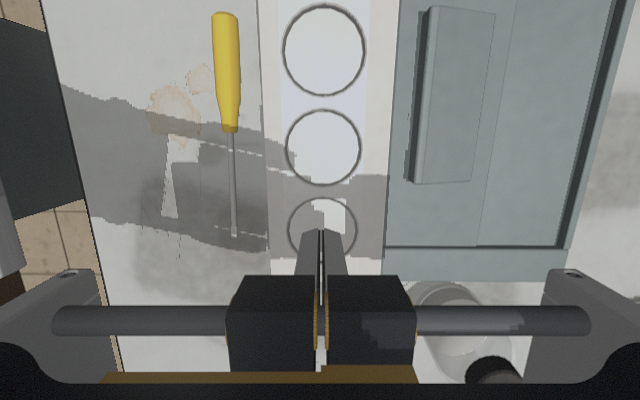

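View pics/s1.png

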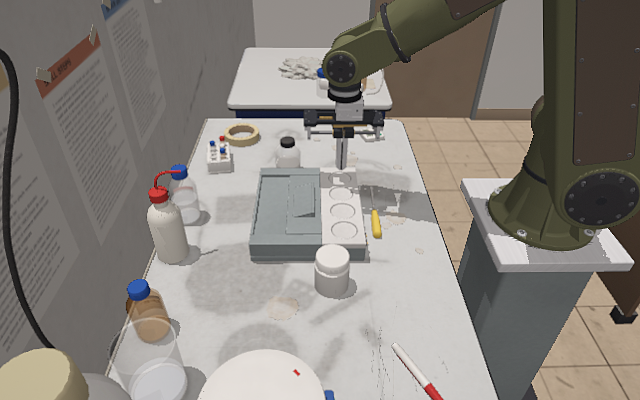

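Call:
apply_moves:
  series:
    - [[0, 0, -0.6], [0, 0, 0], 0]
    - [[0, 0, -1.3], [0, 0, 0], 0]
    - [[0, 0, -2], [0, 0, 0], 0]
    - [[0, 0, -2.5], [0, 0, 0], 0]
    - [[0, 0, -2.8], [0, 0, 0], 0]
    - [[0, 0, -3], [0, 0, 0], 0]
    - [[0, 0, -3.1], [0, 0, 0], 0]
    - [[0, 0, -3.1], [0, 0, 0], 0]
    - [[0, 0, -3.1], [0, 0, 0], 0]
    - [[0, 0, -3.1], [0, 0, 0], 0]

```text
clock: 2.7
eef_pos: [484.6, -80.6, 79.5]
eef_rot: [3.142, -0.0, -0.0]
wrist_force: [-0.7, 0.8, 0.3]
finger_gap: 0.4
```

Call:
apply_moves:
  series:
    - [[0, 0, -0.04], [0, 0, 0], 0]
    - [[0, 0, -0.08], [0, 0, 0], 0]
    - [[0, 0, -0.12], [0, 0, 0], 0]
    - [[0, 0, -0.16], [0, 0, 0], 0]
    - [[0, 0, -0.2], [0, 0, 0], 0]
    - [[0, 0, -0.2], [0, 0, 0], 0]
    - [[0, 0, -0.2], [0, 0, 0], 0]
    - [[0, 0, -0.2], [0, 0, 0], 0]
    - [[0, 0, -0.2], [0, 0, 0], 0]
    - [[0, 0, -0.2], [0, 0, 0], 0]

```text
clock: 3.95
eef_pos: [484.6, -80.6, 78.2]
eef_rot: [3.141, -0.0, 0.0]
wrist_force: [-6.0, 1.6, 12.7]
finger_gap: 0.3
```

Pad 4 (y = -80) is solid: 12.7 N and no give. On to the next pad.

Call:
apply_moves:
  series:
    - [[0, 0, 0.6], [0, 0, 0], 0]
    - [[0, 0, 1.4], [0, 0, 0], 0]
    - [[0, 2.5, 1.5], [0, 0, 0], 0]
    - [[0, 5, 1.5], [0, 0, 0], 0]
    - [[0, 6.4, 1.5], [0, 0, 0], 0]
    - [[0, 6.4, 1.2], [0, 0, 0], 0]
    - [[0, 6.4, 0.7], [0, 0, 0], 0]
    - [[0, 6.4, 0.3], [0, 0, 0], 0]
    - [[0, 6.4, 0.2], [0, 0, 0], 0]
    - [[0, 6.4, 0.2], [0, 0, 0], 0]

```text
clock: 5.2
eef_pos: [484.6, -16.7, 79.4]
eef_rot: [-3.142, 0.0, -0.0]
wrist_force: [0.5, -0.9, -0.8]
finger_gap: 0.7
```

Call:
apply_moves:
  series:
    - [[0, 0, -0.04], [0, 0, 0], 0]
    - [[0, 0, -0.08], [0, 0, 0], 0]
    - [[0, 0, -0.12], [0, 0, 0], 0]
    - [[0, 0, -0.16], [0, 0, 0], 0]
    - [[0, 0, -0.2], [0, 0, 0], 0]
    - [[0, 0, -0.2], [0, 0, 0], 0]
    - [[0, 0, -0.2], [0, 0, 0], 0]
    - [[0, 0, -0.2], [0, 0, 0], 0]
    - [[0, 0, -0.2], [0, 0, 0], 0]
    - [[0, 0, -0.2], [0, 0, 0], 0]

```text
clock: 6.45
eef_pos: [484.6, -16.5, 77.6]
eef_rot: [3.142, -0.0, 0.0]
wrist_force: [-2.9, 0.3, 5.6]
finger_gap: 0.7
```

Call:
apply_moves:
  series:
    - [[0, 0, -0.02], [0, 0, 0], 0]
    - [[0, 0, -0.04], [0, 0, 0], 0]
    - [[0, 0, -0.06], [0, 0, 0], 0]
    - [[0, 0, -0.08], [0, 0, 0], 0]
    - [[0, 0, -0.1], [0, 0, 0], 0]
    - [[0, 0, -0.1], [0, 0, 0], 0]
    - [[0, 0, -0.1], [0, 0, 0], 0]
    - [[0, 0, -0.1], [0, 0, 0], 0]
    - [[0, 0, -0.1], [0, 0, 0], 0]
    - [[0, 0, -0.1], [0, 0, 0], 0]

```text
clock: 7.7
eef_pos: [484.6, -16.5, 76.5]
eef_rot: [3.142, -0.0, 0.0]
wrist_force: [-1.0, 0.1, 4.2]
finger_gap: 0.3
```

It gives way: 1 mm further down with the force unchanged, so this pad is the catch. I'll press it home.

Call:
apply_moves:
  series:
    - [[0, 0, -0.06], [0, 0, 0], 0]
    - [[0, 0, -0.12], [0, 0, 0], 0]
    - [[0, 0, -0.18], [0, 0, 0], 0]
    - [[0, 0, -0.24], [0, 0, 0], 0]
    - [[0, 0, -0.3], [0, 0, 0], 0]
    - [[0, 0, -0.36], [0, 0, 0], 0]
    - [[0, 0, -0.38], [0, 0, 0], 0]
    - [[0, 0, -0.38], [0, 0, 0], 0]
    - [[0, 0, -0.38], [0, 0, 0], 0]
    - [[0, 0, -0.38], [0, 0, 0], 0]

```text
clock: 8.95
eef_pos: [484.6, -16.5, 72.6]
eef_rot: [-3.142, 0.0, -0.0]
wrist_force: [-1.1, 0.7, 4.3]
finger_gap: 0.4
```

```bash
python3 - <<'E'
from h import *
for n in ['side','wrist']:
    p,d=manip.camera(n); cv2.imwrite(f'pics/{n}2.png',p[:,:,::-1])
E
```

```text
(no output)
```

View pics/wrist2.png

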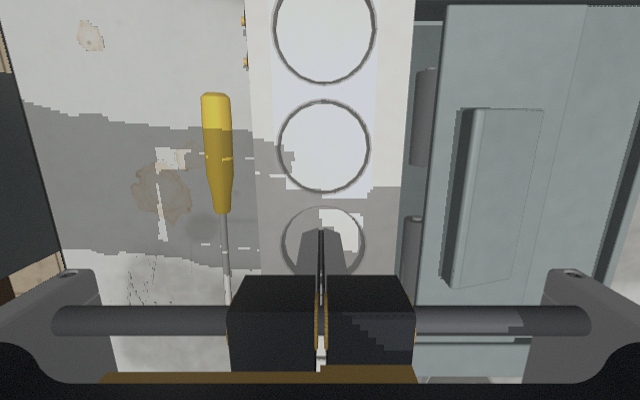

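The wrist view shows the bay and cells uncovered around (425,130), with the ridge front shifted to about column 460, so the cover is ajar. I'll lift off, line up with the ridge's middle and approach it.

Call:
apply_moves:
  series:
    - [[0, 0, 0.5], [0, 0, 0], 0]
    - [[0, 0, 1.2], [0, 0, 0], 0]
    - [[0, 0, 2], [0, 0, 0], 0]
    - [[0, 1, 2], [0, 0, 0], 0]
    - [[1, 2.2, 2], [0, 0, 0], 0]
    - [[2.5, 3.2, 1.8], [0, 0, 0], 0]
    - [[3.8, 3.2, 1.5], [0, 0, 0], 0]
    - [[4.5, 3.2, 1.3], [0, 0, 0], 0]
    - [[4.8, 3.2, 1.3], [0, 0, 0], 0]
    - [[4.8, 3.2, 1.3], [0, 0, 0], 0]

```text
clock: 10.3
eef_pos: [532.5, 15.3, 85.6]
eef_rot: [3.142, 0.0, -0.0]
wrist_force: [0.1, -0.7, -0.3]
finger_gap: 0.3
```

```bash
python3 - <<'E'
from h import *
for n in ['side']:
    p,d=manip.camera(n); cv2.imwrite(f'pics/{n}3.png',cv2.resize(p[100:300,230:430,::-1],None,fx=3,fy=3))
E
```

```text
(no output)
```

View pics/side3.png

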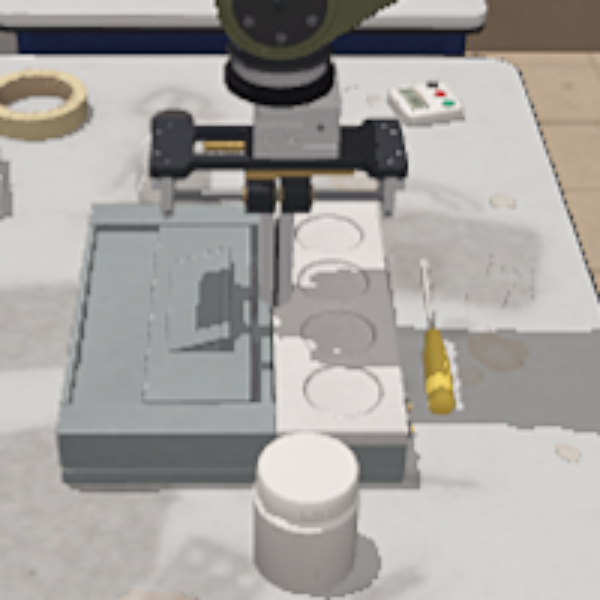

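Call:
apply_moves:
  series:
    - [[0.6, 0, 0], [0, 0, 0], 0]
    - [[1, 0, 0], [0, 0, 0], 0]
    - [[1.4, 0, 0], [0, 0, 0], 0]
    - [[1.8, 0, 0], [0, 0, 0], 0]
    - [[2.2, 0, 0], [0, 0, 0], 0]
    - [[2.6, 0, 0], [0, 0, 0], 0]
    - [[3, 0, 0], [0, 0, 0], 0]
    - [[3.4, 0, 0], [0, 0, 0], 0]
    - [[3.8, 0, 0], [0, 0, 0], 0]
    - [[4.2, 0, 0], [0, 0, 0], 0]

```text
clock: 11.6
eef_pos: [574.8, 15.5, 85.6]
eef_rot: [3.142, 0.0, 0.0]
wrist_force: [-2.6, 0.3, 1.4]
finger_gap: 0.6
```

Call:
apply_moves:
  series:
    - [[0.4, 0, 0], [0, 0, 0], 0]
    - [[0.8, 0, 0], [0, 0, 0], 0]
    - [[1.2, 0, 0], [0, 0, 0], 0]
    - [[1.6, 0, 0], [0, 0, 0], 0]
    - [[1.8, 0, 0], [0, 0, 0], 0]
    - [[2, 0, 0], [0, 0, 0], 0]
    - [[2.1, 0, 0], [0, 0, 0], 0]
    - [[2.2, 0, 0], [0, 0, 0], 0]
    - [[2.2, 0, 0], [0, 0, 0], 0]
    - [[2.2, 0, 0], [0, 0, 0], 0]

```text
clock: 12.85
eef_pos: [596.6, 15.4, 85.7]
eef_rot: [3.142, -0.0, -0.0]
wrist_force: [-0.3, 0.1, -0.1]
finger_gap: 0.7
```

```bash
python3 - <<'E'
from h import *
for n in ['side']:
    p,d=manip.camera(n); cv2.imwrite(f'pics/{n}4.png',cv2.resize(p[100:300,230:430,::-1],None,fx=3,fy=3))
E
```

```text
(no output)
```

View pics/side4.png

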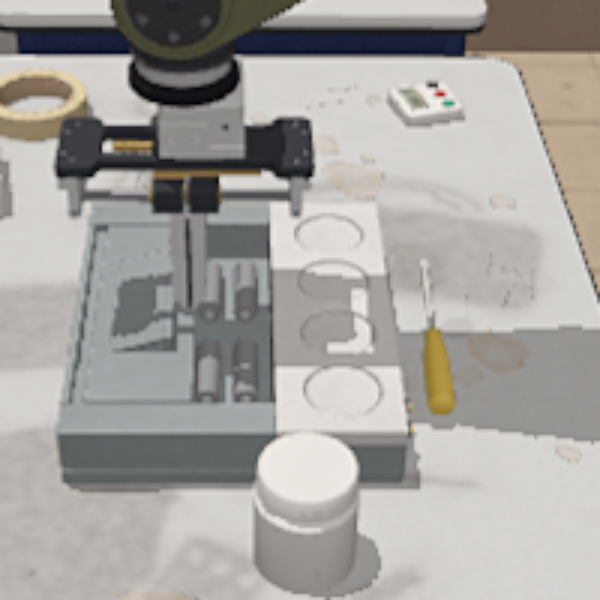

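The cover is nearly open and there's no stop force yet. I'll creep on to the stop.

Call:
apply_moves:
  series:
    - [[0.05, 0, 0], [0, 0, 0], 0]
    - [[0.1, 0, 0], [0, 0, 0], 0]
    - [[0.15, 0, 0], [0, 0, 0], 0]
    - [[0.2, 0, 0], [0, 0, 0], 0]
    - [[0.25, 0, 0], [0, 0, 0], 0]
    - [[0.3, 0, 0], [0, 0, 0], 0]
    - [[0.35, 0, 0], [0, 0, 0], 0]
    - [[0.4, 0, 0], [0, 0, 0], 0]
    - [[0.4, 0, 0], [0, 0, 0], 0]
    - [[0.4, 0, 0], [0, 0, 0], 0]

```text
clock: 14.15
eef_pos: [600.6, 15.4, 85.7]
eef_rot: [-3.142, -0.0, -0.0]
wrist_force: [-0.8, 0.2, 0.0]
finger_gap: 0.5
```

Call:
apply_moves:
  series:
    - [[0.03, 0, 0], [0, 0, 0], 0]
    - [[0.06, 0, 0], [0, 0, 0], 0]
    - [[0.09, 0, 0], [0, 0, 0], 0]
    - [[0.12, 0, 0], [0, 0, 0], 0]
    - [[0.15, 0, 0], [0, 0, 0], 0]
    - [[0.18, 0, 0], [0, 0, 0], 0]
    - [[0.2, 0, 0], [0, 0, 0], 0]
    - [[0.2, 0, 0], [0, 0, 0], 0]
    - [[0.2, 0, 0], [0, 0, 0], 0]
    - [[0.2, 0, 0], [0, 0, 0], 0]

```text
clock: 15.4
eef_pos: [602.6, 15.4, 85.6]
eef_rot: [-3.142, -0.0, -0.0]
wrist_force: [-0.6, -0.6, -0.3]
finger_gap: 0.4
```

```bash
python3 - <<'E'
from h import *
for n in ['side','wrist']:
    p,d=manip.camera(n); cv2.imwrite(f'pics/{n}5.png',p[:,:,::-1])
    if n=='side': cv2.imwrite(f'pics/side5z.png',cv2.resize(p[160:260,240:350,::-1],None,fx=6,fy=6,interpolation=cv2.INTER_CUBIC))
# predicted ridge foot / cover front at full opening
print(proj('side',[[612.7,15.6-55,55],[612.7,15.6+55,55],[612.7,15.6+55,69],[602.7,70.6,69]]))
E
```

```text
[[286.38111249 186.98414324]
 [284.3510079  216.7863295 ]
 [284.11961423 211.81981424]
 [288.75468873 211.80878546]]
```

View pics/side5z.png

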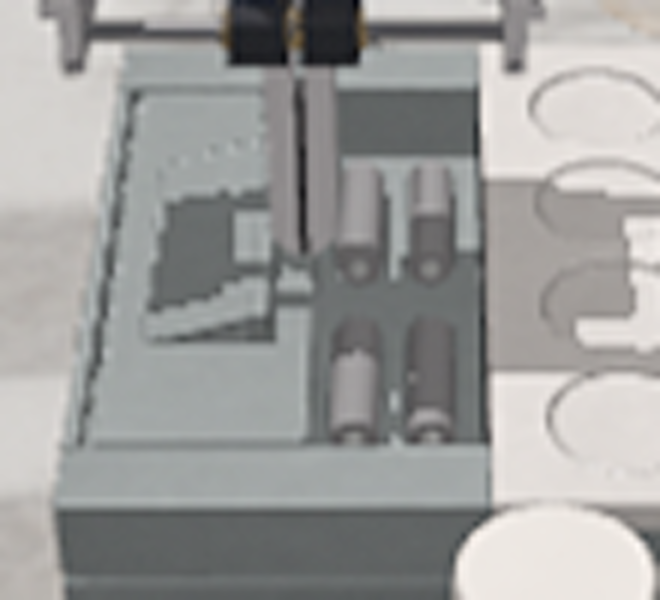

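View pics/wrist5.png

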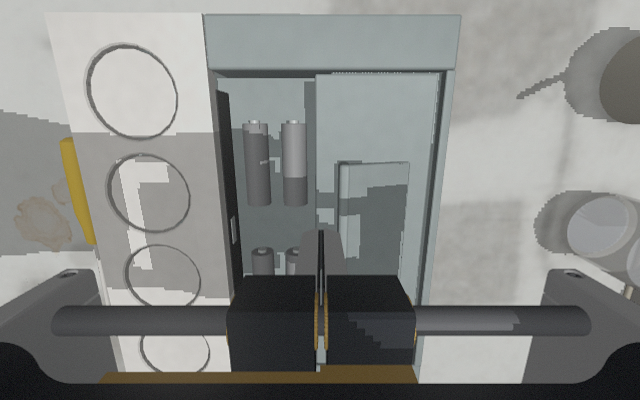

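The ridge's near corner is at about (285.8,215.8), against (284.4,216.8) predicted for full travel, so a few mm may be left. I'll keep creeping until I feel the stop.

Call:
apply_moves:
  series:
    - [[0.04, 0, 0], [0, 0, 0], 0]
    - [[0.08, 0, 0], [0, 0, 0], 0]
    - [[0.12, 0, 0], [0, 0, 0], 0]
    - [[0.16, 0, 0], [0, 0, 0], 0]
    - [[0.2, 0, 0], [0, 0, 0], 0]
    - [[0.24, 0, 0], [0, 0, 0], 0]
    - [[0.28, 0, 0], [0, 0, 0], 0]
    - [[0.3, 0, 0], [0, 0, 0], 0]
    - [[0.3, 0, 0], [0, 0, 0], 0]
    - [[0.3, 0, 0], [0, 0, 0], 0]

```text
clock: 16.75
eef_pos: [603.7, 15.5, 85.3]
eef_rot: [3.142, 0.006, 0.0]
wrist_force: [-17.9, -1.3, 8.8]
finger_gap: 0.4
```

That's the hard stop: 18 N, with the arm held at x = 603.7. Now I'll back off and rise.

Call:
apply_moves:
  series:
    - [[-0.3, 0, 0], [0, 0, 0], 0]
    - [[-0.8, 0, 0], [0, 0, 0], 0]
    - [[-1.5, 0, 0], [0, 0, 0], 0]
    - [[-2, 0, 1], [0, 0, 0], 0]
    - [[-2, 0, 4], [0, 0, 0], 0]
    - [[-2, 0, 8], [0, 0, 0], 0]
    - [[-2, 0, 12], [0, 0, 0], 0]
    - [[-5, -3, 15], [0, 0, 0], 0]
    - [[-10, -7, 17], [0, 0, 0], 0]
    - [[-15, -11, 18], [0, 0, 0], 0]

```text
clock: 18.0
eef_pos: [459.4, -91.1, 266.1]
eef_rot: [3.141, -0.002, 0.001]
wrist_force: [-0.0, -1.0, 0.2]
finger_gap: 0.7
```

Call:
apply_moves:
  series:
    - [[-2, -4, 0], [0, 0, 0], 0]
    - [[-4, -8, 0], [0, 0, 0], 0]
    - [[-6, -12, 0], [0, 0, 0], 0]
    - [[-8, -16, 0], [0, 0, 0], 0]
    - [[-9, -20, 0], [0, 0, 0], 0]
    - [[-9, -24, 0], [0, 0, 0], 0]
    - [[-9, -28, 0], [0, 0, 0], 0]
    - [[-9, -30, 0], [0, 0, 0], 0]
    - [[-9, -30, 0], [0, 0, 0], 0]
    - [[-9, -30, 0], [0, 0, 0], 0]

```text
clock: 19.25
eef_pos: [370.9, -389.5, 264.9]
eef_rot: [3.141, -0.0, 0.0]
wrist_force: [0.6, -0.1, -0.5]
finger_gap: 0.4
```

```bash
python3 - <<'E'
from h import *
for n in ['side','top']:
    p,d=manip.camera(n); np.savez(n+'6.npz',p=p)
    b=(240,125,400,305) if n=='side' else (220,130,450,275)
    cv2.imwrite(f'pics/{n}6.png',cv2.resize(p[b[1]:b[3],b[0]:b[2],::-1],None,fx=3.3,fy=3.3,interpolation=cv2.INTER_CUBIC))
print(proj('top',[[612.7,15.6-55,55],[612.7,15.6+55,55]]))
p0=np.load('side0.npz')['p'].astype(int);p1=np.load('side6.npz')['p'].astype(int)
for nm,b in [('jar',(312,244,352,298)),('sd',(366,185,385,240)),('clear',(274,136,302,166))]:
    print(nm,np.abs(p0-p1)[b[1]:b[3],b[0]:b[2]].mean())
E
```

```text
[[355.95442754 169.77875079]
 [310.92818521 166.27946099]]
jar 0.5621913580246913
sd 0.5821371610845295
clear 2.1658730158730157
```

View pics/top6.png

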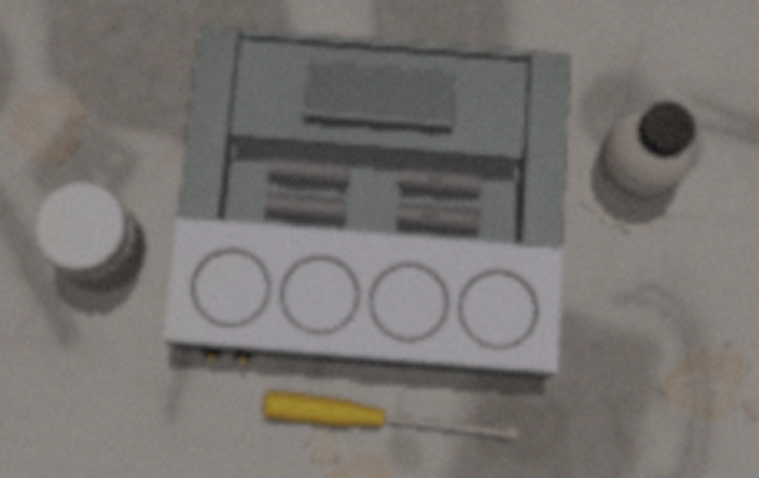

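View pics/side6.png

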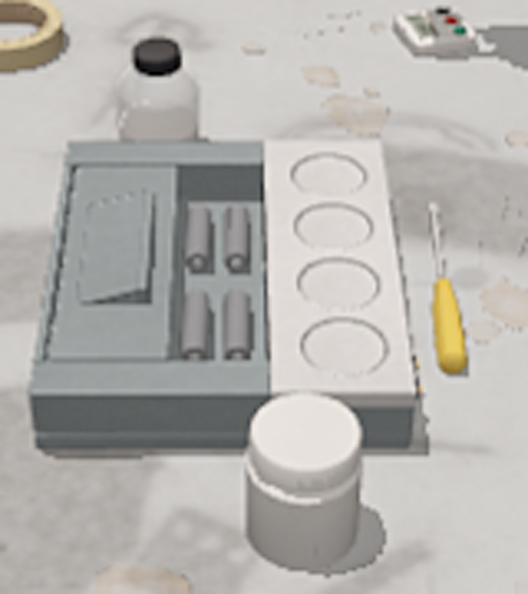

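```bash
python3 - <<'E'
from h import *
a=np.load('top0.npz')['p'];b=np.load('top6.npz')['p']
# darkest row (ridge front face) profiles at columns across ridge
for nm,p,lo,hi in [('closed',a,180,202),('open',b,158,180)]:
    g=cv2.GaussianBlur(cv2.cvtColor(p,cv2.COLOR_RGB2GRAY).astype(np.float32),(7,1),0)
    pts=[]
    for u in range(318,348,4):
        col=g[lo:hi,u]; w=np.clip(np.median(col)-6-col,0,None); pts.append((u,(w*np.arange(lo,hi)).sum()/max(w.sum(),1e-6)))
    P=ray_plane('top',pts,62); print(nm,np.round(pts,1).tolist(),np.round(P[:,0],1))
m=[]
for p in (a,b):
    L=p[155:195,400:440].astype(int); k=(L.max(2)<45).astype(np.uint8); c=cv2.moments(k,True); m.append((c['m10']/c['m00'],c['m01']/c['m00'],c['m00']))
print('lid',m)
E
```

```text
closed [[318.0, 192.3], [322.0, 192.7], [326.0, 192.9], [330.0, 193.2], [334.0, 193.4], [338.0, 193.8], [342.0, 194.1], [346.0, 194.5]] [547.4 547.2 547.4 547.5 547.8 547.5 547.6 547.3]
open [[318.0, 172.0], [322.0, 172.6], [326.0, 173.3], [330.0, 173.5], [334.0, 173.6], [338.0, 173.7], [342.0, 174.0], [346.0, 174.2]] [597.4 596.8 595.9 596.1 596.7 597.2 597.2 597.5]
lid [(21.37037037037037, 16.925925925925927, 54.0), (20.806451612903224, 16.56451612903226, 62.0)]
```

```bash
python3 - <<'E'
from h import *
a=np.load('top0.npz')['p'];b=np.load('top6.npz')['p']
for nm,p,lo,hi in [('closed',a,189,198),('open',b,163,171)]:
    g=cv2.GaussianBlur(cv2.cvtColor(p,cv2.COLOR_RGB2GRAY).astype(np.float32),(7,1),0)
    print(g[lo-5:hi+3,332].round())
    pts=[]
    for u in range(318,348,4):
        col=g[lo:hi,u]; w=np.clip(col.max()-8-col,0,None); pts.append((u,(w*np.arange(lo,hi)).sum()/max(w.sum(),1e-6)))
    P=ray_plane('top',pts,62); print(nm,np.round(P[:,0],1))
def sh(x0,y0,x1,y1,n='top'):
    A,B=[cv2.cvtColor(np.load(n+k+'.npz')['p'],cv2.COLOR_RGB2GRAY).astype(np.float64)[y0:y1,x0:x1] for k in '06']
    print(n,cv2.phaseCorrelate(A,B,cv2.createHanningWindow((x1-x0,y1-y0),cv2.CV_64F)))
sh(395,150,440,200); sh(225,180,268,225); sh(295,242,380,268); sh(272,130,304,168,'side')
E
```

```text
[ 90.  89.  90.  91.  88.  90.  91.  96.  85.  62.  74.  96. 104. 104.
 103. 104. 116.]
closed [548.2 547.5 547.7 548.7 549.2 548.8 549.5 548.2]
[ 89.  89.  90.  90.  92.  90.  93.  95.  77.  56.  62.  85.  99. 103.
 103.  93.]
open [611.7 612.1 612.4 612.7 611.7 611.9 612.4 612.5]
top ((-0.0050933561802928295, 0.008232632989376043), 0.8955789698626251)
top ((0.5614935422587024, 0.7474315209861118), 0.8214884771213068)
top ((0.045751890816688956, 0.3784682365740366), 0.9757008016996535)
side ((-0.1145679077824262, 0.15807023285631416), 0.9431955727841688)
```

```bash
python3 -c "
from h import *
s=manip.read_state();print(s['clock'],s['wrist_force'],abs(s['qd']).max());print(manip.sign_off())"
```

```text
19.35 [-0.61939066 -0.18817889  0.27229218] 0.003808037383468685
the job is handed in; nothing more can be done
None
```

The cover is fully open and the job is handed in at 19.35 s, with the arm clear and touching nothing.

- **Finding the catch:** The pad at unit y = -96 mm was solid, reaching 12.7 N with no give. The next one, at y = -32 mm, gave under about 4 N, so it was the catch. I pressed it about 5.6 mm and the cover sprang ajar; the wrist picture showed the bay and cells uncovered.
- **Opening the cover:** I pushed the ridge at its middle until the arm met the hard stop at about 18 N, then backed off and withdrew.

**Last checks:**
- **Cover travel:** The top view puts the ridge at x = 612 mm, about 64 mm of travel. That matches the given 65 mm within the 2 mm calibration. A rougher reading from the side view suggested about 62 mm, so I rely on the stop force.
- **Bystanders:** The side view shows the white jar and screwdriver unchanged. The clear jar's area there differed a little more, but image matching gave under 0.2 px of shift.
- **One disagreement:** Matching the top pictures gave 0.6–0.7 px for the white jar (about 1.5–2 mm) and about 0.4 px for the screwdriver. I put that down to image noise, since the side view showed neither moved and the arm never went near them.

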